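Load the spacer-ring magazine on the bottling bench

TASK

Drop the three equal small steel spacer rings flat into the magazine's upright tube so that they form one column, and raise the magazine's ratchet lift by its black handle until the top ring stands level with the tube's rim, leaving the lift held there by its pawl. Leave the large ring out, and do not knock over the wine bottle or the jar.

Things in the scene. Friction and masses are not known exactly. Their poses are not given: they have to be found in the camera images.
- ring_1_center (a point): one of three identical plain steel spacer rings, outer diameter 46 mm, bore 24 mm, 15 mm thick, 100 to 170 g, lying flat on the table at the start; the point is its centre, half-way up (7.5 mm above the table), z along its axis
- ring_2_center (a point): one of three identical plain steel spacer rings, outer diameter 46 mm, bore 24 mm, 15 mm thick, 100 to 170 g, lying flat on the table at the start; the point is its centre, half-way up (7.5 mm above the table), z along its axis
- ring_3_center (a point): one of three identical plain steel spacer rings, outer diameter 46 mm, bore 24 mm, 15 mm thick, 100 to 170 g, lying flat on the table at the start; the point is its centre, half-way up (7.5 mm above the table), z along its axis
- tube_mouth (a point): centre of the open mouth of the upright aluminium magazine tube, level with its rim, 111 mm above the table; z up, x and y those of the magazine. Polished bore 47.5 mm, wall 4 mm; the top 5 mm flares to a mouth 54 mm wide (61 mm outside)
- magazine: grey base plate, fixed, 110 x 240 mm, 12 mm thick, that carries tube, lift and pawl; origin on the table under the tube's axis. The plate reaches 50 mm from it to -y and 190 mm to +y. A 10 mm slot runs down the tube on its +y side, where the lift's arm enters
- follower_top (a point): centre of the top of the lift's flat disc (43 mm) inside the tube, on which the rings come to rest; 81 mm below the rim at lift 0, rising with the lift. Three rings make a column 45 mm high, so the top ring is level with the rim at lift 0.036
- lift_handle (a point): centre of the black handle bar on top of the lift's ladder-like steel rack: 44 mm along the magazine's x, 14 mm along its y, 22 mm high, clear all round. It stands 95 mm from the tube's axis to the magazine's +y, its centre 140 mm above the table at lift 0, and rises straight up with the lift. Axes as the magazine's, z up
- lift (a joint): height of the lift, 0 to 0.055 m. Pulled up by its handle it clicks past a sprung pawl every 0.012 m; let go, it sinks to the tooth last passed (0, 0.012, 0.024, 0.036, 0.048) and is held. It starts at the bottom. Weight 3 N empty, 6 to 8 N with three rings, light friction. It may be raised before or after loading
- pawl_pad (a point): top of the black thumb pad (24 x 20 mm) of the pawl, beyond the rack on the magazine's +y side. Pushing it down 6 to 10 mm (1 to 3 N) frees the lift, which sinks by itself to the bottom: needed only if it was raised too far. Axes are the pawl's and tip with it
- large_ring: a larger steel ring, outer diameter 72 mm, 15 mm thick, lying flat; too wide for the tube, not part of the job; origin at the centre of its underside
- wine_bottle: full green wine bottle standing upright on the left, 74 mm diameter, 300 mm high, origin at the centre of its underside, z up
- cork_jar: glass jar with a metal lid standing upright beyond the magazine, 72 mm diameter, 95 mm high, origin at the centre of its underside, z up

How it is judged:
By the outcome, as a careful person would: the job done as asked, in the order asked, and still so for the second after the job is handed in, with the robot touching nothing.
It also fails if it takes over 72 s, if anything falls off the work surface, if the arm or the gripper's body presses on something with over 40 N, if the wrist force passes 120 N, or if a joint passes its speed limit or range.

ROBOT

A 6-joint arm with a two-finger parallel gripper is mounted at the origin on the work surface. World frame = base frame: x ahead of the robot, y to its left, z up, the work surface at z = 0. Lengths are in m, angles in rad, forces in N, time in s.
With the tool pointing down it reaches from about 0.35 to 0.775 m from the base axis. Payload 7.3 kg.
Tool frame: the origin (TCP) lies on the centre line of the jaws, within the pads' length; the fingertips stand 17 mm ahead of it and the grasp point (between the pads) lies 2 mm behind it (robot.tip_extent is the distance from the TCP to the fingertips, in m); z points along the fingers, y is the line along which they close (so a half turn about z gives the same grasp; the last joint's range is limited). The gripper opens to 92 mm and grips with 3 to 60 N. Pads are 19 mm wide; open, the fingers measure 130 mm over their backs; the gripper's body (75 mm by 190 mm) begins 47 mm behind the grasp point.
Start: joints at [1.199, 0.342, 1.524, -0, 1.275, -0.146], TCP at [0.118, 0.512, 0.244] pointing down, gripper open.
Joint ranges: [-2.53, 2.53], [-0.77, 2.02], [0.04, 2.7], [-1, 4.14], [0.28, 2.66], [-3.11, 3.11]. Speed limits (rad/s): [2.57, 2.57, 3.14, 3.14, 3.14, 3.14].

INTERFACE

Orientations are given as [roll, pitch, yaw] about the fixed x, y, z axes, in that order (R = Rz(yaw) Ry(pitch) Rx(roll)).
In Python, from cell import robot gives the robot as it stands.
- The arm moves only by the tool step_arm, never from a script. Its argument "motion" is a list of rows, each a list of 2 entries, a list of its own where there are three numbers: the shift along the tool's x, y, z in units of 60 mm (1.0 is 60 mm), then the turn about the tool's z in rad. In form: [[[x, y, z], spin], ...]. A call has 1 to 10 rows; each row is the pose to reach, as a shift and turn from the pose commanded when the call began, along the tool's axes at that moment; what a row does not reach only later rows make up. A row lasts 1/8 s, in which the tool goes at most 62.5 mm and 10.7 degrees, less where a joint would pass 70% of its speed; a pose out of reach is approached as far as the arm can. A call with a gripper value outside its range is refused whole. "hand" is the closure in counts, from 0 (fully open) to 255 (shut), set as the call begins (left out, the last holds). The fingers move at their own pace and stop on an object; "squeeze" is the grip in N (left out, the last holds). Time passes only in rows, so rows that repeat a pose let the fingers close. It gives the time, the measured TCP pose, the force, the opening and the grip force at its end, in the units of the state.
- robot.observe(): the state, without advancing time (a new reading comes with each control period).
- robot.read_camera(name): name is "scene" or "top" or "wrist"; returns a dict with "pixels" (420x560x3 uint8, red, green, blue), "intrinsics" (3x3 intrinsics, pixels), "k1" (the pictures are not rectified: a ray, as slopes to the right and down, at radius r is drawn at 1 + k1 r^2 times it, then the intrinsics apply), "xyz" and "rotation" of the camera in the world; the wrist camera has in their place "T_tool_cam" (4x4, takes a point from camera to tool coordinates, whose origin is the TCP and whose axes are the flange's). Camera axes: x right, y up, looking along -z (the intrinsics and any distortion apply to the point x, -y, -z); pixel columns grow to the right and rows downward; lengths in m; the calibration is good to about 2 mm. A picture is of the moment at which its call begins: read the wrist's pose just before it. There is no depth.
- robot.hand_in(): hands the job in; it is judged then, once.
The state is a dict: "time": time; "qpos": joint angles; "qvel": joint speeds; "joint_efforts": joint torques, N m; "tool_pos": TCP position; "tool_rot": TCP orientation; "contact_force": force on the tool from outside, world axes, zero at the start; "torque": the same for the moment, N m; "opening": finger opening in m; "grip_force": force on a finger pad.
Only numpy, scipy, OpenCV 4.12 (cv2) and the standard library are available. Lean on these libraries where they do the work, as an engineer would, in place of code of your own. Each camera call takes 0.05 s, during which the arm holds its last target. There are 200 camera calls.

## Working session

There is one attempt and no reset: what is moved stays moved. The work goes in short steps, Python scripts to look and compute and a tool call to move; the robot and the scene stay as the last step left them, time stands still between calls to the robot, and variables do not carry over. Pictures are saved under pics/ and viewed, at most 10 in all, crops included, and the job is handed in when it is done.

Besides the shell and the picture viewer there is one more tool, called after "Request:" as name([rows], argument=value, ...), one row to a line, values as JSON. step_arm: Moves the arm, as the interface text tells. Its arguments: {"type":"object","properties":{"motion":{"type":"array"},"hand":{"type":"number"},"squeeze":{"type":"number"}},"required":["motion"]}

```bash
mkdir -p pics; cat > h.py <<'E'
import numpy as np, cv2
from cell import robot
from scipy.spatial.transform import Rotation as R
def shot(name, fn=None):
    s=robot.observe(); c=robot.read_camera(name)
    if name=='wrist':
        T=np.eye(4); T[:3,:3]=R.from_euler('xyz',s['tool_rot']).as_matrix(); T[:3,3]=s['tool_pos']
        M=T@np.array(c['T_tool_cam']); c['xyz']=M[:3,3]; c['rotation']=M[:3,:3]
    if fn: cv2.imwrite('pics/'+fn,c['pixels'][:,:,::-1])
    return c
def ray(c,uv):
    K=np.array(c['intrinsics']); p=cv2.undistortPoints(np.array(uv,float).reshape(-1,1,2),K,np.array([c['k1'],0,0,0,0.]))[:,0]
    d=np.c_[p[:,0],-p[:,1],-np.ones(len(p))]@np.array(c['rotation']).T
    return np.array(c['xyz']),d
def onz(c,uv,z):
    o,d=ray(c,uv); return o+d*((z-o[2])/d[:,2])[:,None]
def proj(c,P):
    q=(np.atleast_2d(P)-np.array(c['xyz']))@np.array(c['rotation']); x=q[:,0]/-q[:,2]; y=-q[:,1]/-q[:,2]
    f=1+c['k1']*(x*x+y*y); K=np.array(c['intrinsics']); return np.c_[K[0,0]*x*f+K[0,2],K[1,1]*y*f+K[1,2]]
def totool(P):
    s=robot.observe(); return R.from_euler('xyz',s['tool_rot']).as_matrix().T@(np.array(P)-np.array(s['tool_pos']))/0.06
E
python3 - <<'E'
from h import *
s=robot.observe(); print({k:np.round(v,3) for k,v in s.items()})
for n in ['scene','top']:
    c=shot(n,n+'0.png'); print(n,c['xyz'],np.round(c['rotation'],3).tolist(),c['k1'],c['intrinsics'])
c=shot('wrist'); print(np.round(c['T_tool_cam'],3).tolist(),c['k1'])
E
```

```text
{'time': np.float64(0.0), 'qpos': array([ 1.199,  0.343,  1.525, -0.   ,  1.275, -0.146]), 'qvel': array([ 0.   ,  0.   , -0.   ,  0.   , -0.001,  0.001]), 'joint_efforts': array([ 1.0000e-03, -4.3124e+01, -2.4422e+01,  7.2000e-02,  5.6000e-02,
       -0.0000e+00]), 'tool_pos': array([0.117, 0.511, 0.243]), 'tool_rot': array([-3.14 , -0.   ,  2.916]), 'contact_force': array([-0.419, -0.461, -0.02 ]), 'torque': array([-0.027,  0.026,  0.01 ]), 'grip_force': np.float64(0.0), 'opening': np.float64(0.092)}
scene [ 0.92471074 -0.62674427  0.97310909] [0.685, 0.007, 0.472] -0.15673586682914126 [[474.05288503   0.         284.41792067]
 [  0.         474.05288503 211.53542559]
 [  0.           0.           1.        ]]
top [0.49685624 0.01707757 1.42920703] [0.056, -0.014, -1.591] -0.11730901937755822 [[447.35146697   0.         282.62324982]
 [  0.         447.35146697 206.9477685 ]
 [  0.           0.           1.        ]]
[[-0.0, 0.956, 0.293, 0.078], [1.0, 0.0, 0.001, 0.0], [0.001, 0.293, -0.956, -0.141], [0.0, 0.0, 0.0, 1.0]] -0.04772642955929266
```

View pics/top0.png

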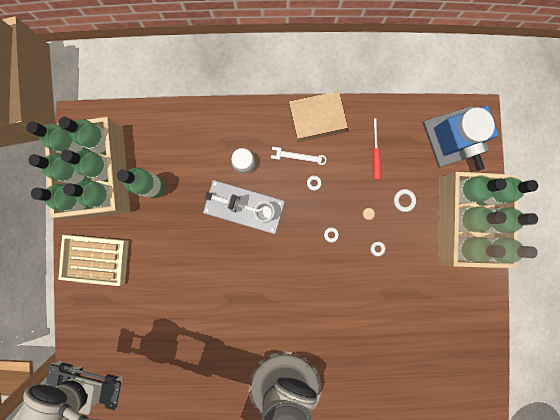

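View pics/scene0.png

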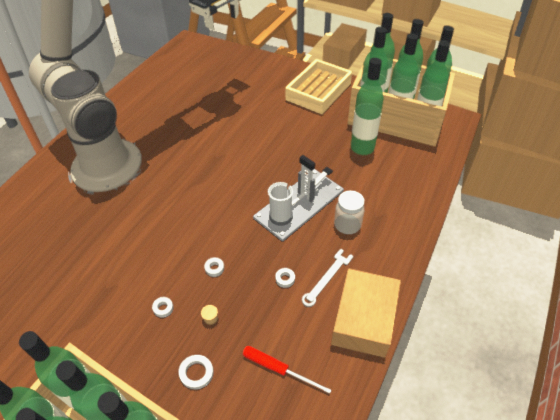

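The top view shows small rings at about (314,183), (331,235) and (378,249), with the large ring at (405,201). The tube is at (264,211), the handle near (236,203), the jar at (243,159) and the bottle near (145,183). The scene view agrees with this layout. The fixed cameras give their rotation as rpy angles.

```bash
sed -i "s/^    if fn: /    else: c['rotation']=R.from_euler('xyz',c['rotation']).as_matrix()\n    if fn: /" h.py
python3 - <<'E'
from h import *
c=shot('top'); im=c['pixels']; hsv=cv2.cvtColor(im,cv2.COLOR_RGB2HSV)
m=((hsv[:,:,1]<60)&(hsv[:,:,2]>120)).astype(np.uint8)
sub=np.zeros_like(m); sub[100:290,180:430]=m[100:290,180:430]
cs,_=cv2.findContours(sub,cv2.RETR_EXTERNAL,cv2.CHAIN_APPROX_NONE)
for k in cs:
    if cv2.contourArea(k)<40: continue
    (u,v),(a,b),t=cv2.minAreaRect(k); 
    print(np.round([u,v,a,b,t],1), onz(c,[u,v],0.0075).round(4), 'box', onz(c,cv2.boxPoints(((u,v),(a,b),t)),0.012)[:,:2].round(3).tolist() if a*b>2000 else '')
print('tube',onz(c,[265,212],.111),'bottle base',onz(c,[150,185],0.05),'jar',onz(c,[243,159],.095))
crop=cv2.resize(im[140:260,190:400],None,fx=3.8,fy=3.8,interpolation=cv2.INTER_CUBIC); cv2.imwrite('pics/topcrop.png',crop[:,:,::-1])
E
```

```text
[377.5 248.5  14.1  14.1  45. ] [[ 0.4374 -0.3047  0.0075]] box 
[330.8 234.6  14.3  14.3  63.4] [[ 0.4852 -0.1557  0.0075]] box 
[404.5 200.   21.9  21.9  45. ] [[ 0.5911 -0.3979  0.0075]] box 
[243.6 206.5  75.7  35.1  16.3] [[0.5801 0.1201 0.0075]] box [[0.563, 0.251], [0.669, 0.219], [0.597, -0.012], [0.491, 0.022]]
[314. 183.  14.  14.  90.] [[ 0.6511 -0.1061  0.0075]] box 
[242.  160.   24.   22.6  45. ] [[0.7296 0.123  0.0075]] box 
[298.5 156.3  55.4  12.3   9.5] [[ 0.738  -0.0585  0.0075]] box 
[375.3 132.5  29.1   2.5  87.8] [[ 0.8127 -0.3101  0.0075]] box 
tube [[0.55662408 0.04964842 0.111     ]] bottle base [[0.65052727 0.40853288 0.05      ]] jar [[0.71820813 0.11341892 0.095     ]]
```

View pics/topcrop.png

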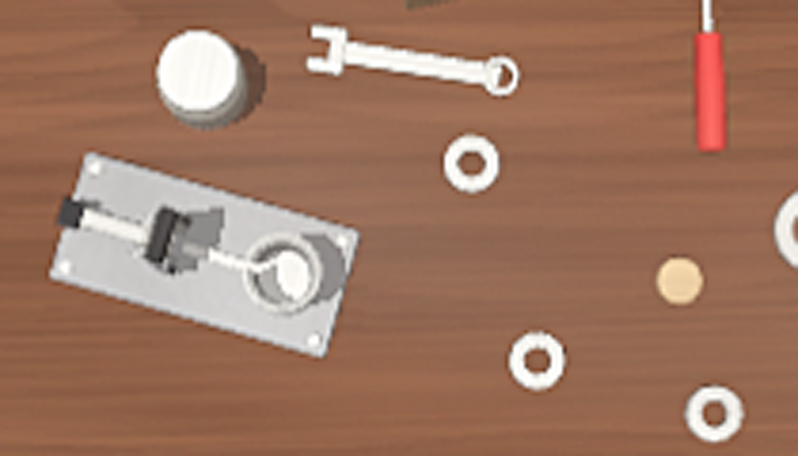

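Plate corners give a 240 x 110 mm rectangle with yaw ≈ -0.302 and the tube axis ≈ (0.557, 0.051). That agrees with the seen mouth. I'll set the jaws to close along the magazine's x and go above the nearest ring (0.485, -0.156).

Request:
step_arm([
  [[-0.8,-0.9,0],0.18],
  [[-1.6,-1.8,0],0.36],
  [[-2.3,-2.6,0],0.54],
  [[-3.0,-3.4,0],0.72],
  [[-3.7,-4.2,0],0.9],
  [[-4.4,-5.0,0],1.08],
  [[-5.1,-5.8,0],1.26],
  [[-5.8,-6.6,0],1.44],
  [[-6.5,-7.4,0],1.647],
  [[-7.2,-8.1,0],1.647],
], hand=0, squeeze=25)

```text
time: 1.45
tool_pos: [0.4173, -0.0391, 0.2439]
tool_rot: [3.141, -0.0, 1.265]
contact_force: [1.1, 0.9, -0.2]
opening: 0.0917
grip_force: 0.0
```

```bash
python3 - <<'E'
from h import *
s=robot.observe(); print(s['tool_pos'],s['tool_rot'],s['time']); print(totool([0.4852,-0.1557,0.12]))
E
```

```text
[ 0.417347   -0.03907889  0.24387772] [ 3.14099761e+00 -4.06661982e-04  1.26544367e+00] 1.45
[-1.51463483  1.66167047  2.06500205]
```

Request:
step_arm([
  [[-0.5,0.55,0.7],0],
  [[-1.0,1.1,1.4],0],
  [[-1.51,1.66,2.06],0],
  [[-1.51,1.66,2.06],0],
  [[-1.51,1.66,2.06],0],
])

```text
time: 2.08
tool_pos: [0.4846, -0.1527, 0.1202]
tool_rot: [-3.141, -0.0, 1.268]
contact_force: [-0.7, 0.0, 0.5]
opening: 0.0916
grip_force: 0.0
```

```bash
cat >> h.py <<'E'
def rings(c,z=0.0075,lo=40,hi=54):
    """bright grey circles of ring size, their centres at height z"""
    hsv=cv2.cvtColor(c['pixels'],cv2.COLOR_RGB2HSV); m=((hsv[:,:,1]<60)&(hsv[:,:,2]>90)).astype(np.uint8)
    out=[]
    for k in cv2.findContours(m,cv2.RETR_EXTERNAL,cv2.CHAIN_APPROX_NONE)[0]:
        if cv2.contourArea(k)<400: continue
        P=onz(c,k[:,0],z); (x,y),r=cv2.minEnclosingCircle(P[:,:2].astype(np.float32))
        x0,y0=(P[:,:2].max(0)+P[:,:2].min(0))/2
        out.append((x,y,2*r*1000,x0,y0)); 
    return np.round(out,4)
E
python3 - <<'E'
from h import *
c=shot('wrist','w1.png'); print(rings(c)); print(rings(c,0.015)); s=robot.observe(); print(s['tool_pos'],s['tool_rot'])
E
```

```text
[[ 3.204000e-01 -3.511000e-01  3.949148e+02  3.209000e-01 -3.368000e-01]
 [ 5.673000e-01 -3.064000e-01  4.311180e+01  5.691000e-01 -3.064000e-01]
 [ 4.568000e-01 -2.441000e-01  3.231905e+02  4.560000e-01 -2.389000e-01]
 [ 6.977000e-01 -2.770000e-01  4.682400e+01  6.979000e-01 -2.763000e-01]
 [ 2.396000e-01 -1.347000e-01  4.859110e+01  2.396000e-01 -1.299000e-01]
 [ 5.727000e-01 -2.352000e-01  7.379390e+01  5.733000e-01 -2.352000e-01]
 [ 3.668000e-01 -1.709000e-01  7.462320e+01  3.668000e-01 -1.751000e-01]
 [ 4.872000e-01 -1.582000e-01  4.985840e+01  4.870000e-01 -1.582000e-01]
 [ 6.549000e-01 -1.062000e-01  5.327420e+01  6.548000e-01 -1.068000e-01]
 [ 7.242000e-01 -1.027000e-01  8.760470e+01  7.181000e-01 -1.027000e-01]]
[[ 3.259000e-01 -3.430000e-01  3.832515e+02  3.265000e-01 -3.291000e-01]
 [ 5.656000e-01 -2.996000e-01  4.184380e+01  5.674000e-01 -2.996000e-01]
 [ 4.584000e-01 -2.392000e-01  3.136465e+02  4.576000e-01 -2.341000e-01]
 [ 6.921000e-01 -2.711000e-01  4.544630e+01  6.923000e-01 -2.704000e-01]
 [ 2.476000e-01 -1.330000e-01  4.716130e+01  2.476000e-01 -1.283000e-01]
 [ 5.708000e-01 -2.305000e-01  7.161930e+01  5.714000e-01 -2.305000e-01]
 [ 3.710000e-01 -1.682000e-01  7.242410e+01  3.710000e-01 -1.722000e-01]
 [ 4.878000e-01 -1.558000e-01  4.839100e+01  4.877000e-01 -1.558000e-01]
 [ 6.506000e-01 -1.053000e-01  5.170620e+01  6.505000e-01 -1.060000e-01]
 [ 7.179000e-01 -1.020000e-01  8.502200e+01  7.119000e-01 -1.020000e-01]]
[ 0.48488894 -0.15243867  0.12103323] [ 3.14068943e+00 -1.27675693e-04  1.26923963e+00]
```

View pics/w1.png

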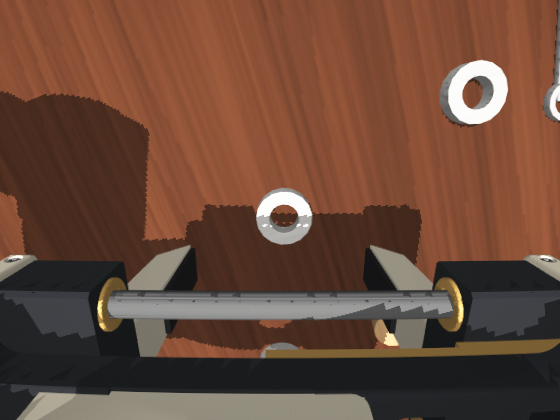

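The wrist view shows ring 2 centred at about pixel (284,217), between the open jaws, which puts it at world (0.487, -0.1565) with a diameter that fits. Next I descend and grip its top half, fingertips at 7 mm.

Request:
step_arm([
  [[-0.055,0.053,0.5],0],
  [[-0.055,0.053,1.1],0],
  [[-0.055,0.053,1.5],0],
  [[-0.055,0.053,1.617],0],
  [[-0.055,0.053,1.617],0],
  [[-0.055,0.053,1.617],0],
])

```text
time: 2.88
tool_pos: [0.4878, -0.1573, 0.0245]
tool_rot: [3.139, 0.0, 1.269]
contact_force: [0.4, -0.1, 1.0]
opening: 0.0916
grip_force: 0.0
```

Request:
step_arm([
  [[0,0,0],0],
  [[0,0,0],0],
  [[0,0,0],0],
  [[0,0,0],0],
  [[0,0,0],0],
], hand=255)

```text
time: 3.5
tool_pos: [0.4869, -0.1571, 0.023]
tool_rot: [-3.141, -0.0, 1.269]
contact_force: [-2.3, 0.3, 0.9]
opening: 0.0465
grip_force: 0.7
```

Request:
step_arm([
  [[0,0,0],0],
  [[0,0,0],0],
  [[0,0,-0.5],0],
  [[0,0,-1.4],0],
  [[0.4,0,-2.3],0],
  [[1.0,0.04,-3.0],0],
  [[1.7,0.08,-3.28],0],
  [[2.33,0.08,-3.28],0],
  [[2.33,0.08,-3.28],0],
  [[2.33,0.08,-3.28],0],
])

```text
time: 4.75
tool_pos: [0.5327, -0.0253, 0.2194]
tool_rot: [-3.141, 0.0, 1.269]
contact_force: [0.1, 0.5, -1.8]
opening: 0.0452
grip_force: 25.0
```

```bash
python3 - <<'E'
from h import *
c=shot('wrist','w2.png'); s=robot.observe(); print(s['tool_pos'],s['tool_rot'],s['opening'],s['grip_force']); print(proj(c,[.557,.051,.111]))
E
```

```text
[ 0.53272438 -0.02573782  0.21944594] [-3.14059285e+00  3.86306024e-04  1.26834445e+00] 0.044969442368068144 24.99956221698085
[[279.30377437 111.06044037]]
```

View pics/w2.png

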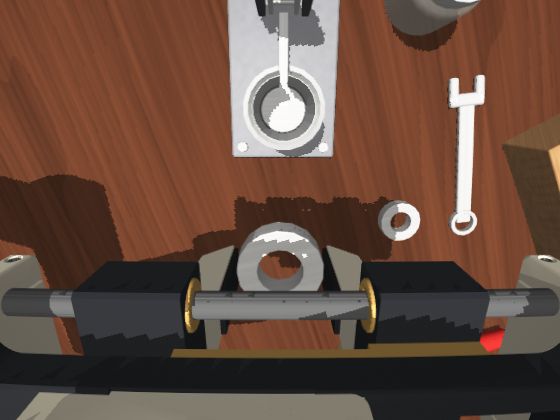

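The tube mouth is centred at about (284,108), with its outer rim spanning columns 243 to 325. The held ring's near outline top is at about (280,222). I'll work out both positions in the same camera's frame.

```bash
python3 - <<'E'
from h import *
c=shot('wrist'); s=robot.observe(); tp=np.array(s['tool_pos'])
print('mouth',onz(c,[284,108],.111), 'dia',np.ptp(onz(c,[[243,108],[325,108],[284,66],[284,150]],.111),0))
for z in (.023,.008):
    P=onz(c,[[280,222],[237,258],[323,258],[258,268],[306,268]],tp[2]-z); print(z,[totool(p)*60 for p in P])
# automatic: ellipse of the rim outline via Hough
g=cv2.cvtColor(c['pixels'],cv2.COLOR_RGB2GRAY)
print(cv2.HoughCircles(g[40:175,215:350],cv2.HOUGH_GRADIENT,1,10,param1=120,param2=20,minRadius=25,maxRadius=48)[0][:5]+[215,40,0])
E
```

```text
mouth [[0.56106499 0.05162351 0.111     ]] dia [0.05845486 0.05774185 0.        ]
0.023 [array([22.42993444,  0.93002766, 22.99352006]), array([  0.93821916, -23.27362448,  23.01826048]), array([ 0.97021579, 25.14760178, 22.97977737]), array([ -5.29011483, -11.56950583,  23.0105569 ]), array([-5.27466414, 15.72855382, 22.98886224])]
0.008 [array([27.68296518,  0.92068755,  7.99217586]), array([  8.15743534, -21.0686756 ,   8.01465289]), array([ 8.18650473, 22.92269902,  7.97969043]), array([  2.49890509, -10.43531689,   8.00765407]), array([ 2.51294226, 14.36535962,  7.98794416])]
[[283.5        109.5         39.59999847]
 [277.5         99.5         33.        ]
 [291.5        116.5         43.        ]
 [293.5        102.5         41.90000153]
 [272.5        109.5         30.79999924]]
```

Request:
step_arm([
  [[0.7,0.03,0.3],0],
  [[1.2,0.05,0.7],0],
  [[1.37,0.055,0.99],0],
  [[1.37,0.055,0.99],0],
  [[1.37,0.055,1.2],0],
  [[1.37,0.055,1.35],0],
  [[1.37,0.055,1.45],0],
  [[1.37,0.055,1.48],0],
  [[1.37,0.055,1.48],0],
])

```text
time: 5.98
tool_pos: [0.5608, 0.0523, 0.1312]
tool_rot: [3.141, -0.0, 1.269]
contact_force: [-0.2, -0.2, -1.0]
opening: 0.045
grip_force: 25.0
```

```bash
python3 - <<'E'
from h import *
c=shot('scene'); 
cv2.imwrite('pics/s1.png',cv2.resize(c['pixels'][130:260,230:380],None,fx=4,fy=4,interpolation=cv2.INTER_CUBIC)[:,:,::-1]); s=robot.observe(); print(s['tool_pos'],s['contact_force'],s['torque'])
E
```

```text
[0.56090542 0.05238192 0.13134946] [-0.48777365 -0.34614197 -0.60465929] [-0.09394829  0.06817062 -0.00179284]
```

View pics/s1.png

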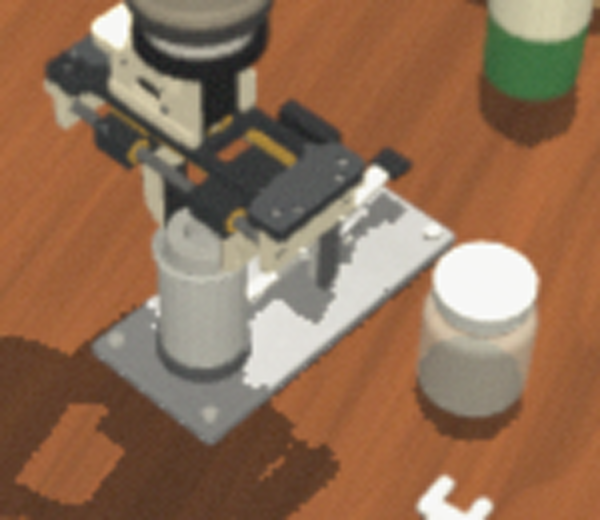

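The ring sits in the tube's mouth with no contact force. I release it here.

Request:
step_arm([
  [[0,0,0.02],0],
  [[0,0,0.02],0],
  [[0,0,0.02],0],
  [[0,0,0.02],0],
  [[0,0,0],0],
  [[0,0,-0.5],0],
  [[-0.4,0,-1.2],0],
  [[-1.0,0,-1.6],0],
  [[-1.4,0,-1.6],0],
  [[-1.4,0,-1.6],0],
], hand=60)

```text
time: 7.28
tool_pos: [0.5355, -0.029, 0.2275]
tool_rot: [3.141, -0.0, 1.266]
contact_force: [0.3, 0.7, -1.2]
opening: 0.0701
grip_force: 0.0
```

```bash
python3 - <<'E'
from h import *
c=shot('wrist'); s=robot.observe(); print(s['tool_pos'],s['contact_force'],s['opening'])
cv2.imwrite('pics/w3.png',np.vstack([cv2.resize(c['pixels'][0:240,150:500],None,fx=2,fy=2)])[:,:,::-1])
print('ring1',totool([.651,-.106,.12])); print('ring3',totool([.4374,-.3047,.12]))
E
```

```text
[ 0.53566    -0.02809279  0.22719372] [0.41542458 0.0305662  0.32016359] 0.07063294842750635
ring1 [-0.66534907  2.22246156  1.7863723 ]
ring3 [-4.88963719 -0.18505213  1.78442389]
```

View pics/w3.png

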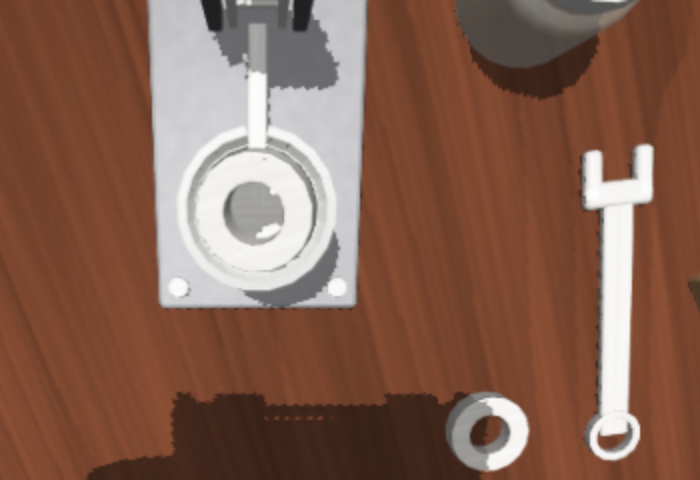

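Ring 1 lies flat and deep in the tube, at crop pixel (255,210). Next is the ring at (0.651, -0.106).

Request:
step_arm([
  [[-0.2,0.8,0],0],
  [[-0.4,1.6,0.4],0],
  [[-0.665,2.22,1.1],0],
  [[-0.665,2.22,1.78],0],
  [[-0.665,2.22,1.78],0],
  [[-0.665,2.22,1.78],0],
], hand=0)

```text
time: 8.07
tool_pos: [0.6519, -0.1047, 0.1218]
tool_rot: [3.14, -0.0, 1.27]
contact_force: [0.8, 0.2, 0.9]
opening: 0.0916
grip_force: 0.0
```

```bash
cat >> h.py <<'E'
def near():
    """ring between the jaws: centre of its top face in tool mm, corrected for the visible side (camera toward +tool x)"""
    c=shot('wrist','last.png'); s=robot.observe(); print(s['tool_pos'],s['tool_rot'][2],s['time'])
    g=cv2.cvtColor(c['pixels'],cv2.COLOR_RGB2HSV); m=((g[:,:,1]<60)&(g[:,:,2]>90)).astype(np.uint8); m[255:]=0
    for k in cv2.findContours(m,cv2.RETR_EXTERNAL,cv2.CHAIN_APPROX_NONE)[0]:
        if 800<cv2.contourArea(k)<6000:
            T=np.array([totool(p)*60 for p in onz(c,k[:,0],.015)]); print('ctr',(T.max(0)+T.min(0))/2-[1.2,0,0],'size',np.ptp(T,0),k[:,0].mean(0))
E
python3 -c "
from h import *
near()"
```

```text
[ 0.65218521 -0.10495431  0.12264388] 1.269704106179446 8.125
ctr [ -0.20939267   1.38588015 107.64962468] size [47.72230135 45.61237864  0.16163096] [281.02531646 212.4556962 ]
ctr [ 67.96266441  66.7400001  107.90272401] size [1.71874197e+02 5.36545868e+01 1.39797891e-01] [368.14740369 101.21273032]
```

Request:
step_arm([
  [[0,0.01,0.5],0],
  [[0,0.01,1.1],0],
  [[0,0.01,1.5],0],
  [[0,0.01,1.635],0],
  [[0,0.01,1.635],0],
  [[0,0.01,1.635],0],
])

```text
time: 8.88
tool_pos: [0.6527, -0.1059, 0.0241]
tool_rot: [3.138, -0.0, 1.269]
contact_force: [-0.3, -0.1, 0.1]
opening: 0.0917
grip_force: 0.0
```

Request:
step_arm([
  [[0,0,0],0],
  [[0,0,0],0],
  [[0,0,0],0],
  [[0,0,0],0],
  [[0,0,0],0],
  [[0,0,0],0],
  [[0,0,0],0],
], hand=255)

```text
time: 9.75
tool_pos: [0.6517, -0.1057, 0.0222]
tool_rot: [3.141, -0.0, 1.269]
contact_force: [0.7, -0.2, -0.1]
opening: 0.045
grip_force: 25.0
```

Request:
step_arm([
  [[0,0,-0.8],0],
  [[0,0,-1.7],0],
  [[0,0,-2.6],0],
  [[0.6,-0.6,-2.63],0],
  [[1.2,-1.2,-2.63],0],
  [[1.8,-1.8,-2.63],0],
  [[2.06,-2.23,-2.63],0],
  [[2.06,-2.23,-2.63],0],
  [[2.06,-2.23,-2.63],0],
  [[2.06,-2.23,-2.63],0],
])

```text
time: 11.0
tool_pos: [0.5612, 0.0512, 0.1799]
tool_rot: [3.141, -0.0, 1.268]
contact_force: [-0.8, -0.6, -1.9]
opening: 0.0452
grip_force: 25.0
```

```bash
python3 - <<'E'
from h import *
c=shot('wrist'); s=robot.observe(); print(s['tool_pos'],s['tool_rot'],s['grip_force'],totool([.5607,.0522,.130]))
P=onz(c,[[280,222]],s['tool_pos'][2]-.022)
g=cv2.cvtColor(c['pixels'],cv2.COLOR_RGB2GRAY); print(np.round(g[200:260:2,280]))
E
```

```text
[0.56112611 0.05122001 0.17975936] [-3.14154275e+00  3.64185025e-05  1.26751487e+00] 24.999696349259466 [ 0.01349699 -0.01161435  0.82932283]
[169 169 185 243 237 239 238 235 139 135 144 103 127 125 129 130 247 246
 246 242 240 148 148 147 145 141 140 140 140 144]
```

Request:
step_arm([
  [[0.012,-0.01,0.4],0],
  [[0.012,-0.01,0.65],0],
  [[0.012,-0.01,0.78],0],
  [[0.012,-0.01,0.82],0],
  [[0.012,-0.01,0.83],0],
  [[0.012,-0.01,0.83],0],
])

```text
time: 11.8
tool_pos: [0.5606, 0.053, 0.1307]
tool_rot: [3.141, -0.0, 1.269]
contact_force: [1.0, -0.6, -2.6]
opening: 0.0449
grip_force: 25.0
```

Request:
step_arm([
  [[0,0,0],0],
  [[0,0,0],0],
  [[0,0,0],0],
  [[0,0,0],0],
  [[0,0,-0.5],0],
  [[-0.5,0,-1.0],0],
  [[-1.3,0,-1.0],0],
  [[-2.1,-0.05,-1.0],0],
  [[-2.9,-0.1,-1.0],0],
  [[-2.9,-0.1,-1.0],0],
], hand=60)

```text
time: 13.05
tool_pos: [0.502, -0.1139, 0.1903]
tool_rot: [3.141, 0.0, 1.265]
contact_force: [-0.2, 0.3, 0.9]
opening: 0.0703
grip_force: 0.0
```

```bash
python3 - <<'E'
from h import *
s=robot.observe(); print(s['tool_pos'],s['contact_force'])
print('ring3',totool([.4374,-.3047,.12]))
c=shot('top'); cv2.imwrite('pics/t2.png',cv2.resize(c['pixels'][160:260,190:400],None,fx=3.8,fy=3.8,interpolation=cv2.INTER_CUBIC)[:,:,::-1])
E
```

```text
[ 0.50196647 -0.11391318  0.19033107] [-0.16157374  0.25991812  0.879006  ]
ring3 [-3.35576459 -0.06748168  1.17359189]
```

View pics/t2.png

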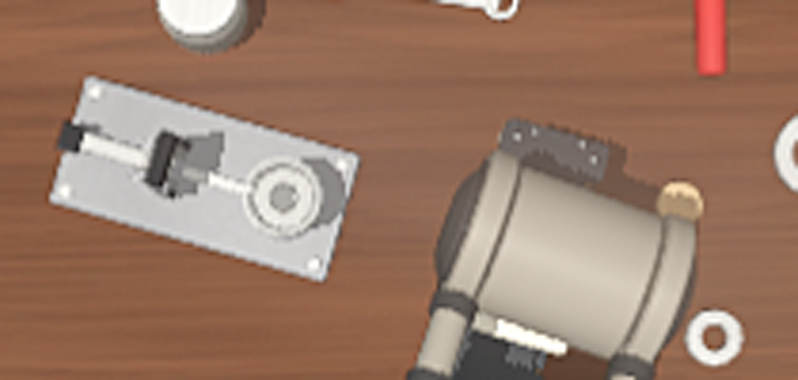

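The second ring went in: the ring's bore shows concentric at crop pixel (283,197), and the third ring is still at (714,338). On to ring 3.

Request:
step_arm([
  [[-0.8,-0.02,0.1],0],
  [[-1.7,-0.04,0.2],0],
  [[-2.6,-0.07,0.6],0],
  [[-3.35,-0.07,1.17],0],
  [[-3.35,-0.07,1.17],0],
  [[-3.35,-0.07,1.17],0],
  [[-3.35,-0.07,1.17],0],
], hand=0)

```text
time: 13.98
tool_pos: [0.4402, -0.3009, 0.1209]
tool_rot: [3.14, 0.0, 1.271]
contact_force: [-0.1, 0.1, -0.3]
opening: 0.092
grip_force: 0.0
```

```bash
python3 -c "
from h import *
near()"
```

```text
[ 0.44013723 -0.30098865  0.12093564] 1.2709169517987124 14.025
ctr [-23.8793341  169.18454217 106.22523749] size [27.88832908 74.58868528  0.12095405] [475.82352941 242.02139037]
ctr [ -3.33000155   0.7468957  105.9386723 ] size [47.92740491 44.93820659  0.0758156 ] [279.475   216.51875]
ctr [ 55.37676764 106.80295439 106.08224666] size [37.20935986 33.85704112  0.05962326] [415.58571429 144.21428571]
```

Request:
step_arm([
  [[-0.055,0,0.5],0],
  [[-0.055,0,1.1],0],
  [[-0.055,0,1.5],0],
  [[-0.055,0,1.61],0],
  [[-0.055,0,1.61],0],
  [[-0.055,0,1.61],0],
])

```text
time: 14.78
tool_pos: [0.4388, -0.3055, 0.0246]
tool_rot: [3.139, 0.001, 1.269]
contact_force: [0.3, 0.3, -0.2]
opening: 0.0923
grip_force: 0.0
```

Request:
step_arm([
  [[0,0,0],0],
  [[0,0,0],0],
  [[0,0,0],0],
  [[0,0,0],0],
  [[0,0,0],0],
  [[0,0,0],0],
  [[0,0,0],0],
], hand=255)

```text
time: 15.65
tool_pos: [0.4381, -0.3052, 0.0234]
tool_rot: [3.142, -0.0, 1.269]
contact_force: [0.3, 0.3, 0.2]
opening: 0.0449
grip_force: 25.0
```

Request:
step_arm([
  [[0,0,-0.8],0],
  [[0,0,-1.7],0],
  [[0.4,0,-2.4],0],
  [[1.2,0.04,-2.61],0],
  [[2.1,0.06,-2.61],0],
  [[3.0,0.09,-2.61],0],
  [[3.9,0.12,-2.61],0],
  [[4.8,0.15,-2.61],0],
  [[5.6,0.18,-2.61],0],
  [[6.2,0.18,-2.61],0],
])

```text
time: 16.9
tool_pos: [0.559, 0.0488, 0.1796]
tool_rot: [-3.141, 0.0, 1.27]
contact_force: [-0.0, 0.4, -2.3]
opening: 0.0445
grip_force: 25.0
```

Request:
step_arm([
  [[0.07,0,0],0],
  [[0.07,0,0],0],
  [[0.07,0,0],0],
  [[0.07,0,0],0],
])

```text
time: 17.4
tool_pos: [0.5601, 0.0497, 0.18]
tool_rot: [-3.142, 0.0, 1.267]
contact_force: [-0.3, -0.3, -1.0]
opening: 0.0451
grip_force: 25.0
```

```bash
python3 - <<'E'
from h import *
s=robot.observe(); print(s['tool_pos'],s['tool_rot'],s['grip_force'],totool([.5605,.0517,.1305]))
E
```

```text
[0.56010045 0.04973883 0.18004554] [-3.14153141e+00  3.48531493e-05  1.26723643e+00] 24.999722843058407 [ 0.03321103 -0.00336524  0.825758  ]
```

Request:
step_arm([
  [[0.028,0,0.4],0],
  [[0.028,0,0.65],0],
  [[0.028,0,0.78],0],
  [[0.028,0,0.82],0],
  [[0.028,0,0.83],0],
  [[0.028,0,0.83],0],
])

```text
time: 18.15
tool_pos: [0.5609, 0.0523, 0.1307]
tool_rot: [3.141, -0.0, 1.269]
contact_force: [-0.7, -1.1, -2.5]
opening: 0.0449
grip_force: 25.0
```

Request:
step_arm([
  [[0,0,0],0],
  [[0,0,0],0],
  [[0,0,0],0],
  [[0,0,0],0],
  [[0,0,-0.5],0],
  [[-0.4,0,-1.2],0],
  [[-1.0,0,-1.6],0],
  [[-1.4,0,-1.6],0],
  [[-1.4,0,-1.6],0],
  [[-1.4,0,-1.6],0],
], hand=60)

```text
time: 19.4
tool_pos: [0.5358, -0.0273, 0.226]
tool_rot: [-3.141, -0.0, 1.269]
contact_force: [0.7, 1.1, -0.0]
opening: 0.0703
grip_force: 0.0
```

```bash
python3 - <<'E'
from h import *
c=shot('wrist'); s=robot.observe(); print(s['tool_pos'],s['tool_rot'],s['contact_force'])
cv2.imwrite('pics/w5.png',cv2.resize(c['pixels'][0:200,180:400],None,fx=3,fy=3)[:,:,::-1])
H=[.5605+.095*.299,.052+.095*.954,.22]; print(H,totool(H))
E
```

```text
[ 0.5358334  -0.02707476  0.22586419] [-3.14100046e+00 -3.81733514e-04  1.26930401e+00] [-0.19004205  0.07898828  0.23124487]
[0.588905, 0.14263, 0.22] [2.96345424 0.00480361 0.09886498]
```

View pics/w5.png

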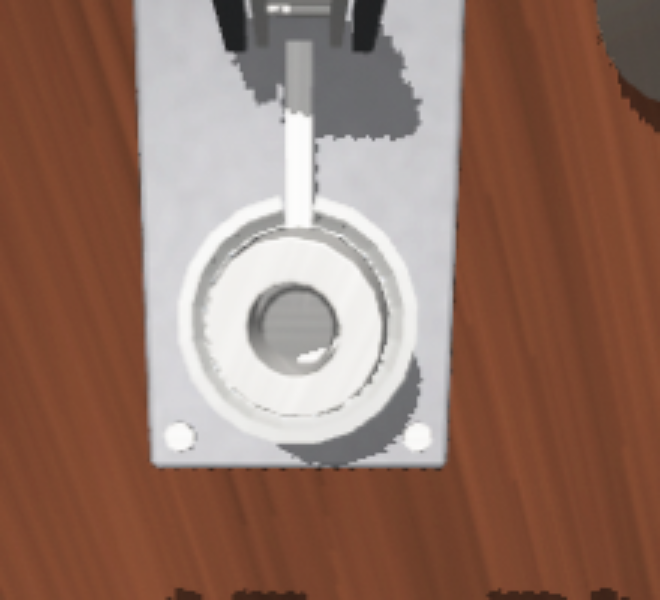

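All three rings are stacked flat; the top one is concentric at crop pixel (295,325). Now the handle at about (0.589, 0.143), gripped across its 44 mm length.

Request:
step_arm([
  [[0.8,0,0],0],
  [[1.6,0,0],0],
  [[2.4,0,0],0],
  [[2.96,0,0.1],0],
  [[2.96,0,0.1],0],
  [[2.96,0,0.5],0],
  [[2.96,0,0.9],0],
  [[2.96,0,1.2],0],
  [[2.96,0,1.28],0],
  [[2.96,0,1.28],0],
], hand=0)

```text
time: 20.7
tool_pos: [0.5886, 0.1415, 0.1496]
tool_rot: [-3.142, 0.0, 1.269]
contact_force: [0.1, 0.2, 0.5]
opening: 0.0917
grip_force: 0.0
```

Request:
step_arm([
  [[0,0,0],0],
  [[0,0,0],0],
  [[0,0,0],0],
  [[0,0,0],0],
  [[0,0,0],0],
  [[0,0,0],0],
  [[0,0,0],0],
], hand=255, squeeze=30)

```text
time: 21.58
tool_pos: [0.588, 0.142, 0.1494]
tool_rot: [-3.14, 0.0, 1.269]
contact_force: [-4.5, 1.3, 2.8]
opening: 0.0437
grip_force: 30.0
```

Request:
step_arm([
  [[0,0,-0.15],0],
  [[0,0,-0.3],0],
  [[0,0,-0.45],0],
  [[0,0,-0.58],0],
  [[0,0,-0.68],0],
  [[0,0,-0.68],0],
  [[0,0,-0.68],0],
])

```text
time: 22.45
tool_pos: [0.588, 0.1419, 0.1903]
tool_rot: [-3.14, 0.0, 1.269]
contact_force: [-4.2, 3.0, -7.1]
opening: 0.0434
grip_force: 30.0
```

Request:
step_arm([
  [[0,0,0.03],0],
  [[0,0,0.06],0],
  [[0,0,0.075],0],
  [[0,0,0.075],0],
])

```text
time: 22.95
tool_pos: [0.588, 0.1419, 0.1856]
tool_rot: [-3.14, 0.0, 1.269]
contact_force: [-5.7, 2.5, -8.5]
opening: 0.044
grip_force: 30.0
```

Request:
step_arm([
  [[0,0,0],0],
  [[0,0,0],0],
  [[0,0,0],0],
  [[0,0,0],0],
  [[0,0,0],0],
  [[0,0,-0.5],0],
  [[0,0,-1.2],0],
  [[-1.0,0,-1.5],0],
  [[-1.9,0,-1.5],0],
  [[-1.9,0,-1.5],0],
], hand=0)

```text
time: 24.2
tool_pos: [0.554, 0.0299, 0.2763]
tool_rot: [3.141, 0.001, 1.265]
contact_force: [0.3, 0.6, 1.0]
opening: 0.092
grip_force: 0.0
```

Request:
step_arm([
  [[-0.9,0,0.3],0],
  [[-1.1,0,0.4],0],
  [[-1.1,0,0.4],0],
  [[-1.1,0,0.4],0],
])

```text
time: 24.7
tool_pos: [0.5357, -0.029, 0.2521]
tool_rot: [3.141, -0.001, 1.27]
contact_force: [0.6, 0.7, -0.2]
opening: 0.0915
grip_force: 0.0
```

```bash
python3 - <<'E'
from h import *
c=shot('wrist'); d=shot('scene'); s=robot.observe(); print(s['tool_pos'],s['contact_force'],s['time'])
a=cv2.resize(c['pixels'][0:220,150:420],(560,456)); b=cv2.resize(d['pixels'][140:250,240:310],(240,377),interpolation=cv2.INTER_CUBIC)
cv2.imwrite('pics/f.png',np.hstack([a,np.vstack([b,np.zeros((79,240,3),np.uint8)])])[:,:,::-1])
E
```

```text
[ 0.53560586 -0.02898872  0.25207822] [ 0.01614034 -0.12477054  0.51823599] 24.8
```

View pics/f.png

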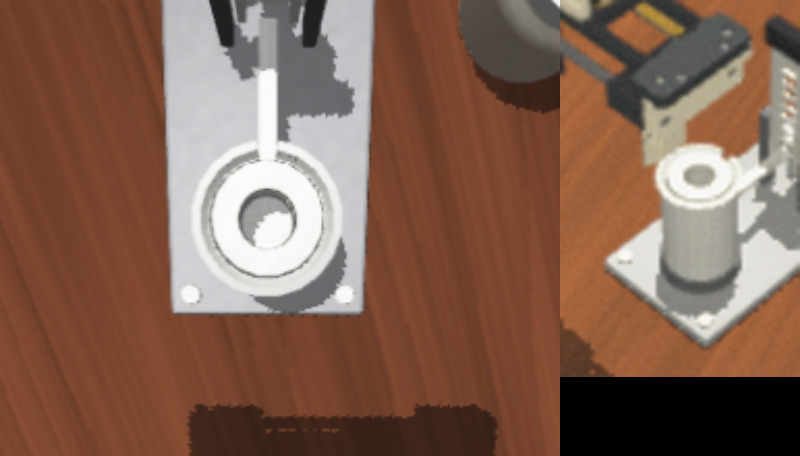

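The top ring's width is 113 px against 150 px for the outer rim. That ratio of 0.753 matches 46/61, so the ring is level with the rim. The scene view on the right also shows it flush, with the gripper clear.

```bash
python3 -c "
from cell import robot
print(robot.hand_in())"
```

```text
the job is handed in; nothing more can be done
None
```

The three small rings are stacked flat in the tube, and the top one is level with the rim. The lift was let go at the 36 mm tooth and is holding on its pawl; the large ring was left out, the bottle and jar were not touched, and the job was handed in at about 25 s.

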